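Weigh two net weights and set the heavier aside

ROBOT

A 6-joint arm with a two-finger parallel gripper is mounted at the origin on the work surface. World frame = base frame: x ahead of the robot, y to its left, z up, the work surface at z = 0. Lengths are in m, angles in rad, forces in N, time in s.
With the tool pointing down it reaches from about 0.275 to 0.75 m from the base axis. Payload 10.2 kg.
Tool frame: the origin (TCP) lies at the very end of the fingers, on their centre line; the grasp point (between the pads) lies 19 mm behind it; z points along the fingers, y is the direction in which the jaws open and shut (so a half turn about z gives the same grasp; the last joint's range is limited). The gripper opens to 85 mm and grips with 20 to 120 N. Pads are 22 mm wide; open, the fingers measure 114 mm over their backs; the gripper's body (76 mm by 85 mm) begins 54 mm behind the grasp point. The pads swing forward as they close: fully open they stand 13 mm farther back than shut.
Start: joints at [-1.407, 0.313, 1.498, -0, 1.331, -0.223], TCP at [0.198, -0.486, 0.231] pointing down, gripper open.
Joint ranges: [-2.94, 2.94], [-0.97, 2.17], [0.19, 2.56], [-1.23, 4.37], [0.02, 3.11], [-2.88, 2.88]. Speed limits (rad/s): [2.39, 2.39, 3.01, 3.14, 3.14, 3.14].

INTERFACE

Orientations are given as a unit quaternion [x, y, z, w].
In Python, from rig import r, viewer gives the robot as it stands.
- The arm moves only by the tool carry_out, never from a script. Its argument "commands" is a list of rows, each a list of 2 entries, a list of its own where there are three numbers: the shift along the world's x, y, z in cm, then the turn, a rotation vector about the world's x, y, z in rad. A call has exactly 8 rows; each row is the pose to reach, as a shift and turn from the pose commanded when the call began; what a row does not reach only later rows make up. A row lasts 1/12 s, in which the tool goes at most 41.7 mm and 7.16 degrees, less where a joint would pass 70% of its speed; a pose out of reach is approached as far as the arm can. A call with a gripper value outside its range is refused whole. "grip" is the opening, from 0 (shut) to 1 (fully open), set as the call begins (left out, the last holds). The fingers move at their own pace and stop on an object; "force" is the grip in N (left out, the last holds). Time passes only in rows, so rows that repeat a pose let the fingers close, or fill a call up. It gives the time, the measured TCP pose, the force and the opening at its end, in the units of the state.
- r.get_state(): the state, without advancing time (a new reading comes with each control period).
- viewer.camera(name): name is "side" or "top"; returns a dict with "color" (480x640x3 uint8, red, green, blue), "fx", "fy", "cx", "cy" (pixels), "position" and "attitude" of the camera in the world. Camera axes: x right, y down, z forward; pixel columns grow to the right and rows downward; lengths in m; the calibration is good to about 2 mm. A picture is of the moment at which its call begins. There is no depth.
- r.sign_off(): hands the job in, once; it reports no verdict.
The state is a dict: "clock": time; "qpos": joint angles; "qd": joint speeds; "tau": joint torques, N m; "tool_pos": TCP position; "orientation": TCP orientation; "force": force on the tool from outside, world axes, zero at the start; "moment": the same for the moment, N m; "grip_width": opening from 0.0 (shut) to 1.0 (fully open).
Only numpy, scipy, OpenCV 4.12 (cv2) and the standard library are available. Lean on these libraries where they do the work, as an engineer would, in place of code of your own. Each camera call takes 0.05 s, during which the arm holds its last target.

TASK

One of these two green ring weights for the garden netting is hollow: find out which on the balance. Seat one ring over the post of each pan, right down onto the pan, feeling for the post and never bearing down hard on the balance (never more than 2 kg of push, 20 N), and let go of both so the beam settles. Then lift the heavier ring off its post and set it down gently, flat in the middle of the brown saucer; leave the lighter one seated on its pan and do not disturb the saucer or the other things on the bench.

Things in the scene. Friction and masses are not known exactly. Their poses are not given: they have to be found in the camera images.
- ring_a: green painted cast ring, 52 mm outside diameter, 38 mm high, plain through-hole 19 mm in diameter; lies flat, origin at the centre of its underside, z up along the hole. One of the two rings. The two look the same; one is solid, the other hollow and at least 140 g lighter (each 220 to 530 g)
- ring_b: green painted cast ring, 52 mm outside diameter, 38 mm high, plain through-hole 19 mm in diameter; lies flat, origin at the centre of its underside, z up along the hole. The other ring. The two look the same; one is solid, the other hollow and at least 140 g lighter (each 220 to 530 g)
- balance: grey metal equal-arm balance fixed to the bench: base 80 x 300 x 22 mm, long side along its y, short pillar in the middle, aluminium beam along y pivoted 80 mm above the bench, two level pans 120 mm either side of the middle. Origin at the centre of the base's underside, z up. Nothing on it is higher than the posts on the pans
- beam (a joint): tilt of the beam in rad: 0 level (empty), positive when the left (+y) pan is down, negative when the right one is; rigid stops at -0.16 and 0.16 (pan 19 mm down or up). Between them it gives softly: self-centring with 4.5 N m/rad (about 0.3 N per mm at a pan), so 100 g difference tilts it 0.026 rad. Settles in half a second
- pan_l (a point): centre of the left (+y) pan's upper face, z up: level steel disc 90 mm in diameter, 6 mm thick, no rim, rising and sinking with the beam. A brass post, 14 mm in diameter, 30 mm high, flat-topped, stands on it with its axis 5 mm off this point, in any direction (not measured: pans are put on any way round; they do not turn under light loads), so the ring's hole must be felt onto it
- pan_r (a point): centre of the right (-y) pan's upper face, z up: level steel disc 90 mm in diameter, 6 mm thick, no rim, rising and sinking with the beam. A brass post, 14 mm in diameter, 30 mm high, flat-topped, stands on it with its axis 5 mm off this point, in any direction (not measured: pans are put on any way round; they do not turn under light loads), so the ring's hole must be felt onto it
- saucer: loose brown ceramic plant saucer, 130 mm across the rim, 18 mm high, flat inner floor about 90 mm across and 6 mm above its underside; origin at the centre of its underside, z up
- sprayer: closed, empty blue plastic pump sprayer with lever handle, 120 mm in diameter, about 285 mm high, upright; origin at the centre of its underside. Bystander: leave alone.
- trowel: aluminium trowel with wooden handle, about 345 mm long along its x, lying flat, 30 mm high; origin underneath, between handle and blade. Bystander: leave alone.
- cultivator: stainless steel three-pronged hand cultivator, about 300 mm long along its x, lying flat, 35 mm high; origin underneath, at mid length. Bystander: leave alone.
- bucket: galvanised metal bucket, 230 mm across the rim, 210 mm high, upright; origin at the centre of its underside. Bystander: leave alone.

How it is judged:
By the outcome, as a careful person would: the job done as asked, in the order asked, and still so for the second after the job is handed in, with the robot touching nothing.
It also fails if it takes over 72 s, if anything falls off the work surface, if the arm or the gripper's body presses on something with over 40 N, if the wrist force passes 120 N, or if a joint passes its speed limit or range.

## Working session

There is one attempt and no reset: what is moved stays moved. The work goes in short steps, Python scripts to look and compute and a tool call to move; the robot and the scene stay as the last step left them, time stands still between calls to the robot, and variables do not carry over. Pictures are saved under pics/ and viewed, and the job is handed in when it is done.

Besides the shell and the picture viewer there is one more tool, called after ">>>" by a JSON object that holds its "name" and its "arguments". carry_out: Moves the arm, as the interface text tells. Its arguments: {"type":"object","properties":{"commands":{"type":"array"},"grip":{"type":"number"},"force":{"type":"number"}},"required":["commands"]}

```bash
ls; mkdir -p pics; python3 - <<'E'
from rig import r, viewer
import cv2
for n in("side","top"):
    c=viewer.camera(n)
    cv2.imwrite(f"pics/{n}0.png",c["color"][:,:,::-1])
    print(n,{k:v for k,v in c.items() if k!="color"})
print(r.get_state())
E
```

```text
pics
side {'fx': 497.86326357600524, 'fy': 497.86326357600524, 'cx': 315.65430354729546, 'cy': 234.41800807566534, 'position': array([0.07912696, 0.59947042, 0.94510108]), 'attitude': array([-0.27789896,  0.87903075, -0.36676841,  0.1247319 ])}
top {'fx': 598.6981415098601, 'fy': 598.6981415098601, 'cx': 314.5419074005368, 'cy': 247.69169348925683, 'position': array([ 0.44900472, -0.0887418 ,  1.79009915]), 'attitude': array([ 0.70745209, -0.70537119,  0.03629336, -0.02541285])}
{'clock': 0.1, 'qpos': array([-1.40740623e+00,  3.13405279e-01,  1.49836658e+00, -1.67221232e-05,
        1.33100169e+00, -2.23416515e-01]), 'qd': array([-0.00098984, -0.00065709, -0.00288288,  0.00141   , -0.00068846,
        0.00070388]), 'tau': array([ 1.88350008e-03, -4.12904978e+01, -2.60141319e+01, -2.08482611e-04,
        3.05185684e-03, -1.68734334e-05]), 'tool_pos': array([ 0.19798518, -0.48598597,  0.2307845 ]), 'orientation': array([ 9.81355251e-01,  1.92201777e-01,  9.60159389e-06, -5.90426074e-04]), 'force': array([-0.24506282, -0.82362172,  0.67481862]), 'moment': array([ 0.0077411 , -0.00143372,  0.03702823]), 'grip_width': 1.0008895630514723}
```

View pics/side0.png

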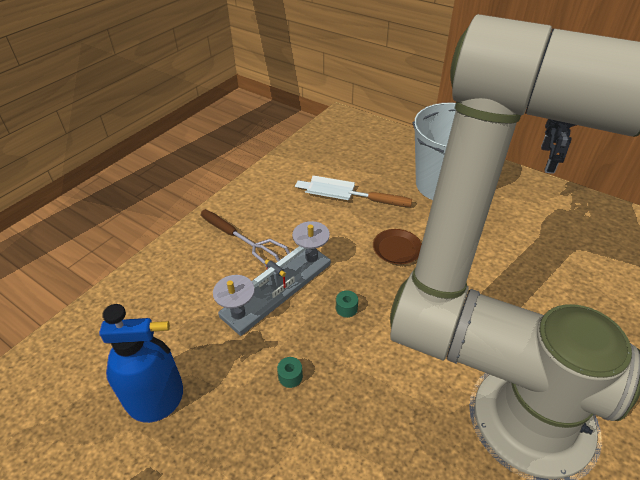

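View pics/top0.png

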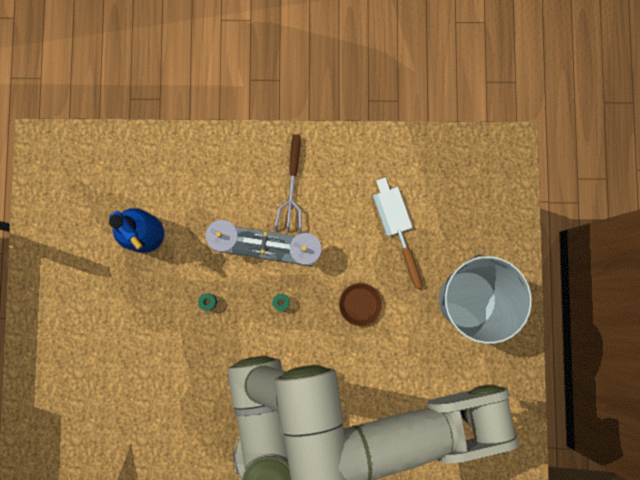

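The side view shows the pans near (234,290) and (311,235), rings near (290,372) and (347,303), and the saucer near (398,246). In the top view the pans are near (222,235) and (305,248), rings near (207,302) and (281,302), and the saucer near (361,304). Next I'll enlarge these.

```bash
cat > h.py <<'E'
import numpy as np, cv2
from scipy.spatial.transform import Rotation as R
from rig import r, viewer
def crop(n,x0,y0,w,h,s,fn,c=None):
    c=c or viewer.camera(n)
    im=c["color"][y0:y0+h,x0:x0+w,::-1]
    im=cv2.resize(im,None,fx=s,fy=s,interpolation=cv2.INTER_CUBIC)
    for k in range(0,w,10):
        cv2.line(im,(k*s,0),(k*s,4),(255,255,255),1); cv2.putText(im,str(x0+k),(k*s+1,14),0,.35,(255,255,255),1)
    for k in range(0,h,10):
        cv2.line(im,(0,k*s),(4,k*s),(255,255,255),1); cv2.putText(im,str(y0+k),(6,k*s+4),0,.35,(255,255,255),1)
    cv2.imwrite(fn,im); return c
C={"side":((497.86326357600524,315.65430354729546,234.41800807566534),[0.07912696,0.59947042,0.94510108],[-0.27789896,0.87903075,-0.36676841,0.1247319]),
"top":((598.6981415098601,314.5419074005368,247.69169348925683),[0.44900472,-0.0887418,1.79009915],[0.70745209,-0.70537119,0.03629336,-0.02541285])}
def ray(n,u,v):
    (f,cx,cy),p,q=C[n]
    d=R.from_quat(q).apply([(u-cx)/f,(v-cy)/f,1]); return np.array(p),d
def atz(n,u,v,z):
    p,d=ray(n,u,v); return p+d*(z-p[2])/d[2]
def tri(us,ut):
    p1,d1=ray("side",*us);p2,d2=ray("top",*ut)
    s=np.linalg.lstsq(np.c_[d1,-d2],p2-p1,rcond=None)[0]
    a=p1+s[0]*d1;b=p2+s[1]*d2
    return (a+b)/2,np.linalg.norm(a-b)
def proj(n,P):
    (f,cx,cy),p,q=C[n]
    c=R.from_quat(q).inv().apply(np.array(P)-p); return np.array([cx+f*c[0]/c[2],cy+f*c[1]/c[2]])
E
python3 - <<'E'
from h import *
c=crop("side",200,215,140,110,5,"pics/s_bal.png")
crop("side",265,270,110,125,4,"pics/s_ring.png",c)
c=crop("top",195,210,140,110,5,"pics/t_bal.png")
crop("top",330,275,60,60,8,"pics/t_sau.png",c)
E
```

```text
(no output)
```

View pics/s_bal.png

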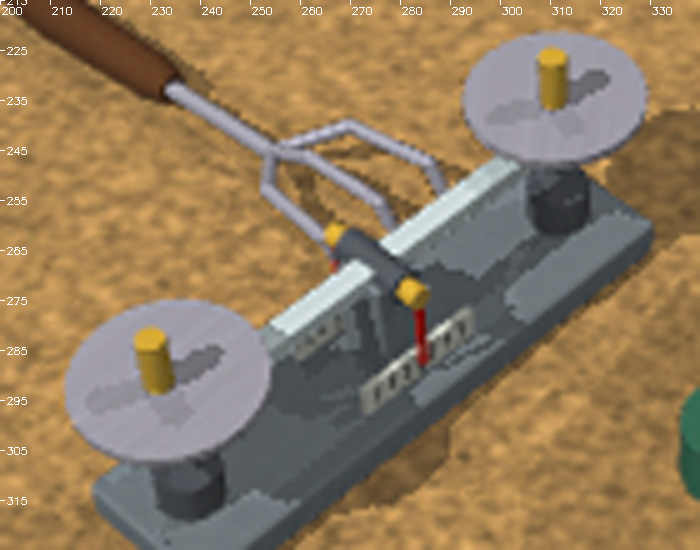

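View pics/s_ring.png

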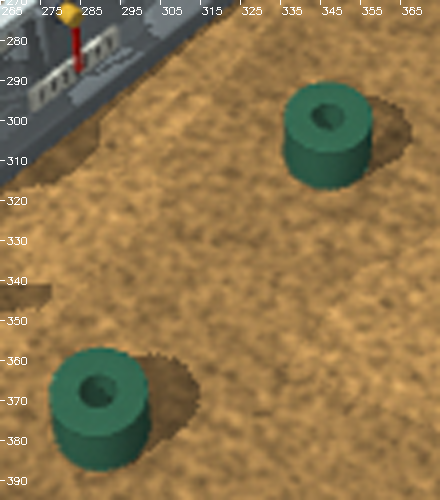

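View pics/t_bal.png

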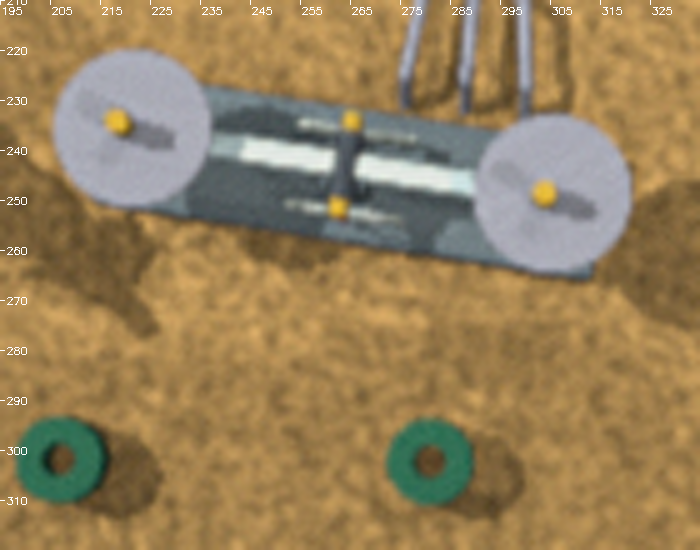

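View pics/t_sau.png

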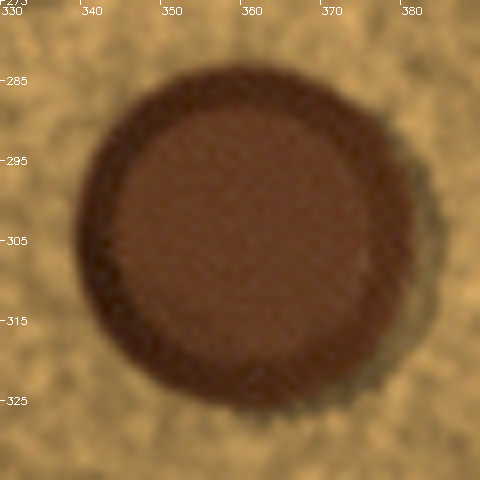

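```bash
python3 - <<'E'
from h import *
np.set_printoptions(precision=4,suppress=True)
S={"postL":((230,282),(218.5,234.3)),"postR":((310.3,225.9),(303.7,248.7)),"panL":((233.4,290.5),(221.3,235.6)),"panR":((310.9,234.1),(305.4,248.4)),
"ring1":((289.4,367.4),(207,301.9)),"ring2":((346.6,298.9),(280.9,302.3))}
for k,(a,b) in S.items(): print(k,*tri(a,b))
for k,z in(("ring1",.038),("ring2",.038),("postL",.125),("postR",.125),("panL",.095),("panR",.095)): print(k,atz("side",*S[k][0],z),atz("top",*S[k][1],z))
print("saucer",atz("top",360.5,304.4,.018))
print(atz("top",360.2,303.9,.006))
E
```

```text
postL [0.632  0.1538 0.1364] 0.004870152088655087
postR [ 0.5929 -0.0827  0.1367] 0.004825363519975731
panL [0.6315 0.1503 0.1048] 0.004218505027312682
panR [ 0.5962 -0.0876  0.1038] 0.00390193384013342
ring1 [0.4451 0.1986 0.0354] 0.0049007019245255355
ring2 [ 0.4446 -0.0166  0.0366] 0.005111498171787066
ring1 [0.4462 0.201  0.038 ] [0.4431 0.1967 0.038 ]
ring2 [ 0.4463 -0.0144  0.038 ] [ 0.4424 -0.0179  0.038 ]
postL [0.6419 0.1489 0.125 ] [0.6313 0.1539 0.125 ]
postR [ 0.6025 -0.0914  0.125 ] [ 0.5918 -0.084   0.125 ]
panL [0.6398 0.1462 0.095 ] [0.6309 0.1503 0.095 ]
panR [ 0.6033 -0.0939  0.095 ] [ 0.5953 -0.0887  0.095 ]
saucer [ 0.4367 -0.2519  0.018 ]
[ 0.4381 -0.2521  0.006 ]
```

>>> {"name": "carry_out", "arguments": {"commands": [[[3,6,0],[0,0,-0.05]],[[6,12,0],[0,0,-0.1]],[[8,16,0],[0,0,-0.15]],[[10,20,0],[0,0,-0.2]],[[12,24,0],[0,0,-0.25]],[[14,28,0],[0,0,-0.3]],[[16,31,0],[0,0,-0.35]],[[18,34,0],[0,0,-0.387]]], "grip": 1, "force": 60}}

```text
clock: 0.87
tool_pos: [0.3518, -0.1885, 0.2315]
orientation: [1.0, -0.002, 0.0, 0.0]
force: [-0.0, -0.6, -0.2]
grip_width: 1.0
```

>>> {"name": "carry_out", "arguments": {"commands": [[[2,3,-1],[0,0,0]],[[3,6,-3],[0,0,0]],[[5,9,-5],[0,0,0]],[[6,12,-8],[0,0,0]],[[6.6,13,-11],[0,0,0]],[[6.6,13,-13.5],[0,0,0]],[[6.6,13,-13.5],[0,0,0]],[[6.6,13,-13.5],[0,0,0]]]}}

```text
clock: 1.53
tool_pos: [0.4172, -0.0604, 0.0962]
orientation: [1.0, -0.0, -0.001, -0.0]
force: [-0.4, -0.1, 0.2]
grip_width: 0.998
```

```bash
python3 - <<'E'
from h import *
c=crop("side",290,200,110,130,5,"pics/s1.png"); print(r.get_state()["tool_pos"],r.get_state()["force"])
E
```

```text
[ 0.41795729 -0.06097139  0.09729206] [-0.67529115 -0.31659972  1.11961033]
```

View pics/s1.png

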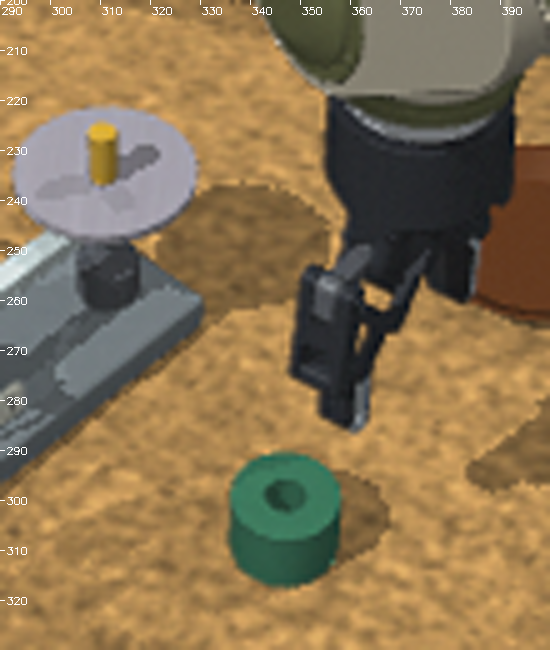

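>>> {"name": "carry_out", "arguments": {"commands": [[[1.4,2.3,0],[0,0,0]],[[2.7,4.5,0],[0,0,0]],[[2.7,4.5,-2],[0,0,0]],[[2.7,4.5,-4],[0,0,0]],[[2.7,4.5,-6],[0,0,0]],[[2.7,4.5,-8],[0,0,0]],[[2.7,4.5,-9],[0,0,0]],[[2.7,4.5,-9],[0,0,0]]]}}

```text
clock: 2.25
tool_pos: [0.4447, -0.0161, 0.0063]
orientation: [1.0, -0.001, -0.0, -0.0]
force: [-0.2, -0.3, 0.0]
grip_width: 1.0
```

```bash
python3 - <<'E'
from h import *
c=crop("side",290,200,110,130,5,"pics/s2.png"); print(r.get_state()["tool_pos"],r.get_state()["force"])
E
```

```text
[ 0.44523795 -0.0161981   0.00729784] [ 0.15149241  0.43557211 -0.40174296]
```

View pics/s2.png

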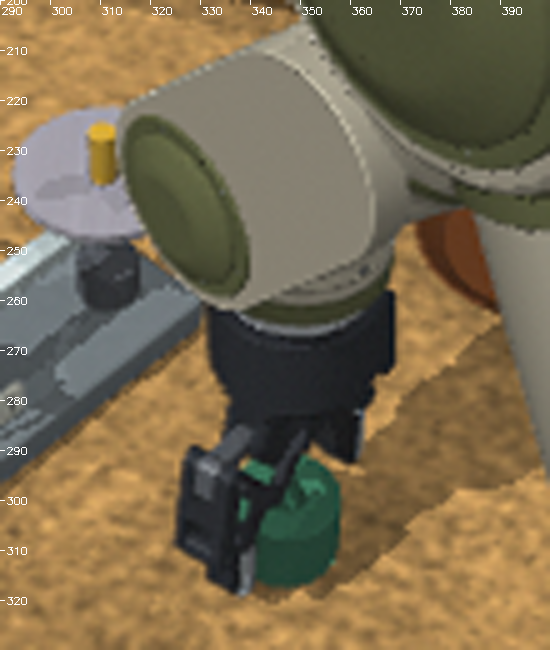

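>>> {"name": "carry_out", "arguments": {"commands": [[[0,0,0],[0,0,0]],[[0,0,0],[0,0,0]],[[0,0,0],[0,0,0]],[[0,0,0],[0,0,0]],[[0,0,0],[0,0,0]],[[0,0,0],[0,0,0]],[[0,0,0],[0,0,0]],[[0,0,0],[0,0,0]]], "grip": 0, "force": 60}}

```text
clock: 2.97
tool_pos: [0.4453, -0.0158, 0.0079]
orientation: [1.0, -0.0, 0.001, 0.0]
force: [-3.4, -0.8, 12.9]
grip_width: 0.594
```

```bash
python3 - <<'E'
from h import *
c=crop("side",290,200,110,130,5,"pics/s3.png"); print(r.get_state())
crop("top",195,210,140,110,5,"pics/t3.png")
E
```

```text
{'clock': 3.0167, 'qpos': array([-2.99483488e-01,  4.77320576e-01,  1.95910145e+00, -1.29077797e-04,
        7.02817539e-01,  1.27183419e+00]), 'qd': array([-0.00100949,  0.00182115, -0.0016675 ,  0.00021938, -0.00082536,
        0.00168539]), 'tau': array([  0.25633981, -33.28285933, -14.55880165,   0.09241211,
        -0.79142829,  -0.12928817]), 'tool_pos': array([ 0.44533601, -0.01581109,  0.00786941]), 'orientation': array([ 9.99999285e-01, -2.11480618e-04,  1.11195032e-03,  3.86736306e-04]), 'force': array([-3.59044321, -0.93901782, 14.35343295]), 'moment': array([-0.00617633,  0.49218908, -0.12764083]), 'grip_width': 0.5967982304794383}
```

View pics/s3.png

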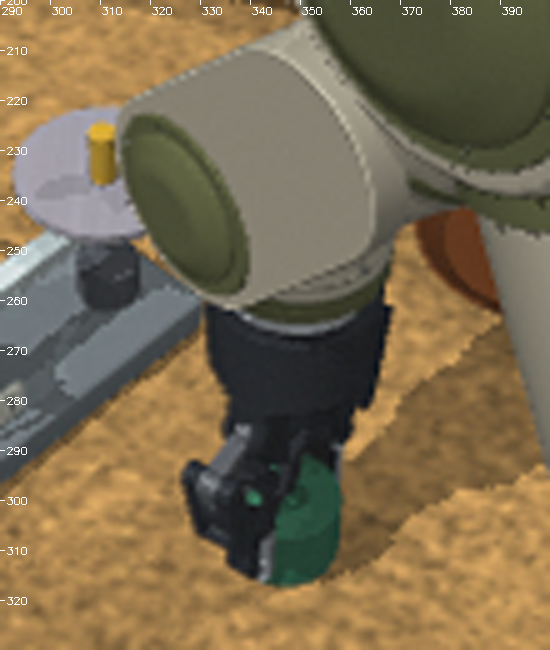

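View pics/t3.png

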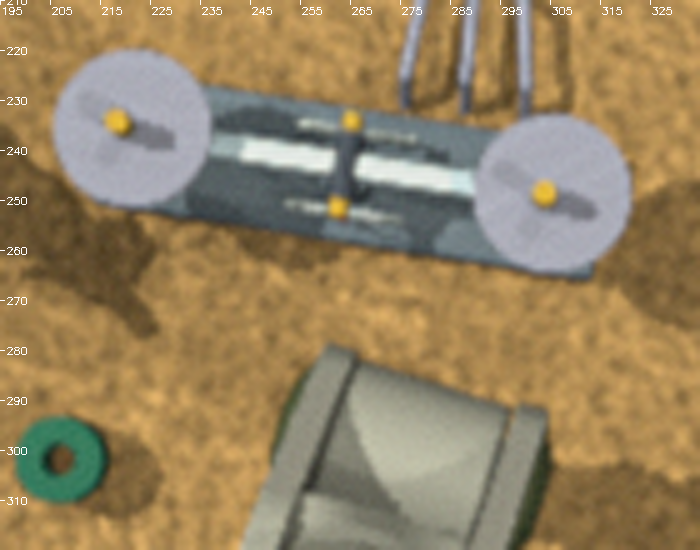

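>>> {"name": "carry_out", "arguments": {"commands": [[[0,0,1],[0,0,0]],[[0,0,3],[0,0,0]],[[0,0,6],[0,0,0]],[[0,0,9.5],[0,0,0]],[[0,0,13],[0,0,0]],[[0,0,15.5],[0,0,0]],[[3,-1.3,15.5],[0,0,0]],[[6,-2.6,15.5],[0,0,0]]]}}

```text
clock: 3.73
tool_pos: [0.5055, -0.0416, 0.1641]
orientation: [1.0, 0.0, 0.002, 0.001]
force: [0.5, -0.2, -2.5]
grip_width: 0.594
```

>>> {"name": "carry_out", "arguments": {"commands": [[[3,-1.35,0],[0,0,0]],[[6,-2.7,0],[0,0,0]],[[8,-3.6,0],[0,0,0]],[[8.8,-4.05,0],[0,0,0]],[[8.8,-4.05,0],[0,0,0]],[[8.8,-4.05,0],[0,0,0]],[[8.8,-4.05,0],[0,0,0]],[[8.8,-4.05,0],[0,0,0]]]}}

```text
clock: 4.4
tool_pos: [0.5919, -0.0815, 0.1616]
orientation: [1.0, 0.0, -0.0, -0.0]
force: [-0.3, -0.1, -2.7]
grip_width: 0.593
```

```bash
python3 - <<'E'
from h import *
c=crop("side",270,150,110,130,5,"pics/s4.png"); s=r.get_state();print(s["tool_pos"],s["force"],s["moment"],s["grip_width"])
E
```

```text
[ 0.592016   -0.08153956  0.16168086] [ 0.51676261  0.85657396 -3.48396334] [ 0.00570245 -0.01208391  0.01801201] 0.5921317279059263
```

View pics/s4.png

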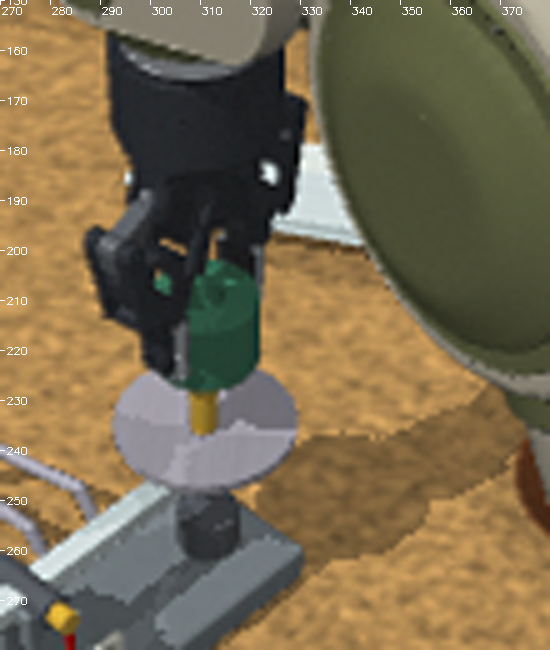

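```bash
python3 - <<'E'
from h import *
np.set_printoptions(precision=4,suppress=True)
for z in(.131,.134,.137):
    print(z,"post side",atz("side",310.3,225.9,z),"top",atz("top",303.7,248.7,z), "L",atz("side",230,282,z),atz("top",218.5,234.3,z))
print("ring hole side",atz("side",312.4,207.6,.1917))
# predicted silhouette right edge and bottom edge for ring centred c
a=np.linspace(0,2*np.pi,200)
for c in((.592,-.0815),(.594,-.080)):
    P=[proj("side",(c[0]+.026*np.cos(t),c[1]+.026*np.sin(t),z)) for t in a for z in(.1537,.1917)]
    P=np.array(P);print(c,P.min(0),P.max(0),proj("side",(*c,.1917)))
E
```

```text
0.131 post side [ 0.5986 -0.0863  0.131 ] top [ 0.5913 -0.084   0.131 ] L [0.6378 0.1522 0.131 ] [0.6307 0.153  0.131 ]
0.134 post side [ 0.5967 -0.0838  0.134 ] top [ 0.5911 -0.084   0.134 ] L [0.6358 0.1538 0.134 ] [0.6303 0.1526 0.134 ]
0.137 post side [ 0.5948 -0.0813  0.137 ] top [ 0.5908 -0.084   0.137 ] L [0.6337 0.1554 0.137 ] [0.63   0.1522 0.137 ]
ring hole side [ 0.5916 -0.0872  0.1917]
(0.592, -0.0815) [299.4155 201.4758] [322.3009 228.8189] [310.8057 208.9127]
(0.594, -0.08) [298.3202 201.5058] [321.2307 228.8495] [309.7106 208.9433]
```

```bash
python3 - <<'E'
from h import *
from scipy.optimize import least_squares
t=(.4450,-.0158,.038)
bs=np.array((346.6,298.9))-proj("side",t); bt=np.array((280.9,302.3))-proj("top",t); print(bs,bt)
for n,a,b in(("R",(310.3,225.9),(303.7,248.7)),("L",(230,282),(218.5,234.3)),("ring1",(289.4,367.4),(207,301.9)),("panR",(310.9,234.1),(305.4,248.4)),("panL",(233.4,290.5),(221.3,235.6))):
    print(n,*tri(np.array(a)-bs,np.array(b)-bt))
E
```

```text
[-0.79607309  0.1434938 ] [0.72639345 0.89851915]
R [ 0.59315329 -0.08203928  0.13774715] 0.00020705199752712303
L [0.63251316 0.15421607 0.13707377] 4.790597819138069e-05
ring1 [0.44565303 0.19911771 0.03649872] 5.457249959576455e-05
panR [ 0.59645237 -0.08698111  0.10491921] 0.001235672360047833
panL [0.6320656  0.1506706  0.10547311] 0.0007050626340759278
```

>>> {"name": "carry_out", "arguments": {"commands": [[[0.1,-0.05,-0.3],[0,0,0]],[[0.1,-0.05,-0.8],[0,0,0]],[[0.1,-0.05,-1.2],[0,0,0]],[[0.1,-0.05,-1.6],[0,0,0]],[[0.1,-0.05,-2],[0,0,0]],[[0.1,-0.05,-2.4],[0,0,0]],[[0.1,-0.05,-2.8],[0,0,0]],[[0.1,-0.05,-2.8],[0,0,0]]]}}

```text
clock: 5.12
tool_pos: [0.5932, -0.0823, 0.1322]
orientation: [1.0, -0.0, -0.001, -0.0]
force: [-0.9, 0.4, -2.9]
grip_width: 0.589
```

```bash
python3 - <<'E'
from h import *
c=crop("side",200,190,150,120,5,"pics/s5.png"); s=r.get_state();print(s["tool_pos"],s["force"],s["moment"],s["grip_width"])
E
```

```text
[ 0.59336407 -0.08241853  0.1327973 ] [ 0.2619115   1.16665598 -3.37805465] [ 0.00295735 -0.0048479   0.0071261 ] 0.5942156955297202
```

View pics/s5.png

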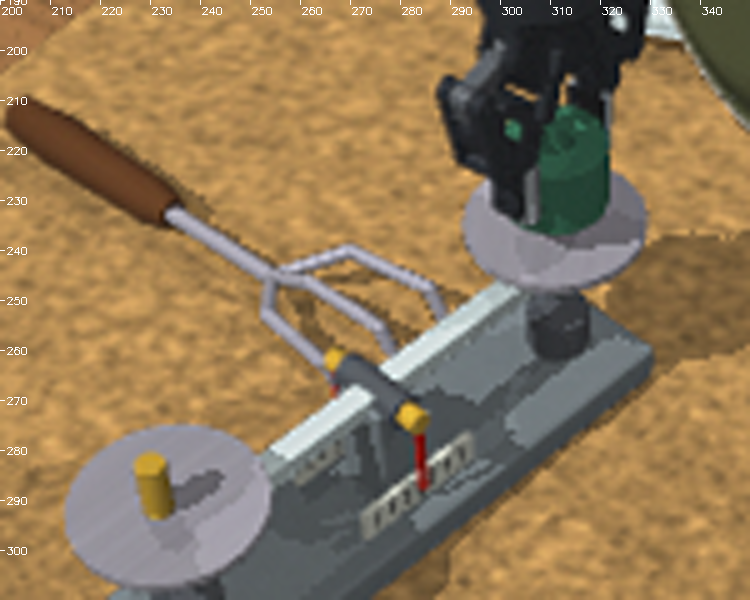

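The pan (464–648, 182–290) and the red pointer haven't moved and there is no added force, although the ring's underside is about 1 cm below the post top. The post has entered the hole, so I'll keep lowering to the pan.

>>> {"name": "carry_out", "arguments": {"commands": [[[0,0,-0.3],[0,0,0]],[[0,0,-0.6],[0,0,0]],[[0,0,-0.9],[0,0,0]],[[0,0,-1.2],[0,0,0]],[[0,0,-1.5],[0,0,0]],[[0,0,-1.8],[0,0,0]],[[0,0,-2.1],[0,0,0]],[[0,0,-2.1],[0,0,0]]]}}

```text
clock: 5.83
tool_pos: [0.5934, -0.0824, 0.1117]
orientation: [1.0, -0.0, -0.0, -0.0]
force: [-0.3, 0.7, -1.9]
grip_width: 0.593
```

```bash
python3 - <<'E'
from h import *
c=crop("side",200,190,150,120,5,"pics/s6.png"); s=r.get_state();print(s["tool_pos"],s["force"],s["moment"],s["grip_width"])
E
```

```text
[ 0.593463   -0.08246105  0.11202495] [-0.89501109 -0.88390385 -2.84253279] [-0.01774728  0.03683408  0.04498128] 0.5938470236428545
```

View pics/s6.png

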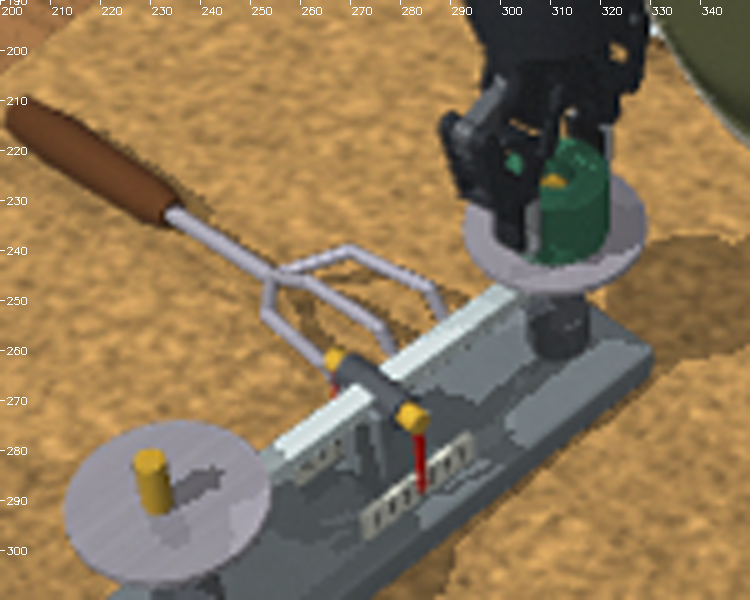

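The post top shows inside the ring's hole at (311,226), and the left pan has risen about 1 px, so the ring is touching the right pan. I'll lower with the sinking pan, then release.

>>> {"name": "carry_out", "arguments": {"commands": [[[0,0,-0.2],[0,0,0]],[[0,0,-0.4],[0,0,0]],[[0,0,-0.6],[0,0,0]],[[0,0,-0.7],[0,0,0]],[[0,0,-0.8],[0,0,0]],[[0,0,-0.8],[0,0,0]],[[0,0,-0.8],[0,0,0]],[[0,0,-0.8],[0,0,0]]]}}

```text
clock: 6.55
tool_pos: [0.5937, -0.0824, 0.1044]
orientation: [1.0, -0.0, 0.0, 0.0]
force: [1.2, 2.0, 0.0]
grip_width: 0.591
```

>>> {"name": "carry_out", "arguments": {"commands": [[[0,0,0],[0,0,0]],[[0,0,0],[0,0,0]],[[0,0,0],[0,0,0]],[[0,0,0],[0,0,0]],[[0,0,0],[0,0,0]],[[0,0,0],[0,0,0]],[[0,0,0],[0,0,0]],[[0,0,0],[0,0,0]]], "grip": 1}}

```text
clock: 7.22
tool_pos: [0.5935, -0.0825, 0.1043]
orientation: [1.0, -0.0, -0.0, -0.0]
force: [-0.4, -0.5, 0.6]
grip_width: 0.997
```

```bash
python3 - <<'E'
from h import *
c=crop("side",200,190,150,120,5,"pics/s7.png"); s=r.get_state();print(s["tool_pos"],s["force"],s["moment"],s["grip_width"])
E
```

```text
[ 0.59354091 -0.08248145  0.10430232] [-0.09578206  0.04364915 -0.05699124] [ 0.01287671 -0.01842369  0.05301796] 1.0022019968339944
```

View pics/s7.png

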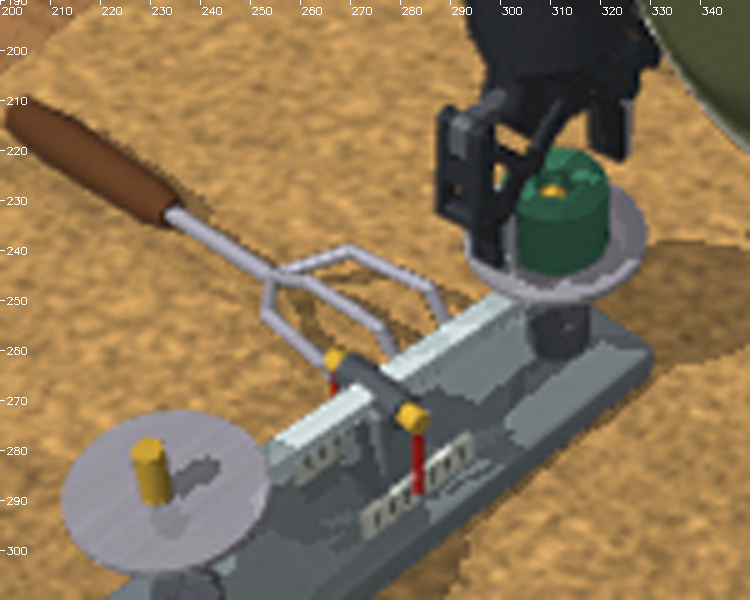

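>>> {"name": "carry_out", "arguments": {"commands": [[[0,0,2],[0,0,0]],[[0,0,5],[0,0,0]],[[0,0,8],[0,0,0]],[[-1,2,10],[0,0,0]],[[-3,5,10],[0,0,0]],[[-5,9,10],[0,0,0]],[[-7,13,10],[0,0,0]],[[-9,17,10],[0,0,0]]]}}

```text
clock: 7.93
tool_pos: [0.5065, 0.0806, 0.2044]
orientation: [1.0, -0.0, 0.0, -0.0]
force: [-0.1, 0.7, 0.5]
grip_width: 1.0
```

```bash
python3 - <<'E'
from h import *
s=r.get_state();print(s["tool_pos"],s["force"])
E
```

```text
[0.50645035 0.08064201 0.20442171] [-0.14830642  0.6642614   0.46375459]
```

>>> {"name": "carry_out", "arguments": {"commands": [[[-2,3.5,0],[0,0,0]],[[-4,7,-1],[0,0,0]],[[-5.5,10,-3],[0,0,0]],[[-6,11.5,-6],[0,0,0]],[[-6,11.5,-9],[0,0,0]],[[-6,11.5,-11],[0,0,0]],[[-6,11.5,-11],[0,0,0]],[[-6,11.5,-11],[0,0,0]]]}}

```text
clock: 8.6
tool_pos: [0.4476, 0.1943, 0.0944]
orientation: [1.0, -0.0, -0.001, 0.0]
force: [0.2, 0.6, 0.2]
grip_width: 0.999
```

```bash
python3 - <<'E'
from h import *
c=crop("side",180,180,150,210,3,"pics/s8.png"); s=r.get_state();print(s["tool_pos"],s["force"],s["moment"],s["grip_width"])
crop("top",195,210,140,110,5,"pics/t8.png")
E
```

```text
[0.44829086 0.1942981  0.09536271] [ 0.48452069 -0.09384851  1.03782872] [ 0.01926441 -0.05267792  0.02571167] 1.0012510013180531
```

View pics/s8.png

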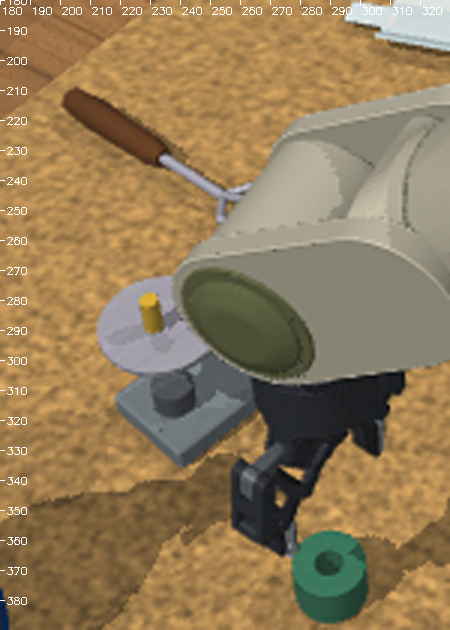

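View pics/t8.png

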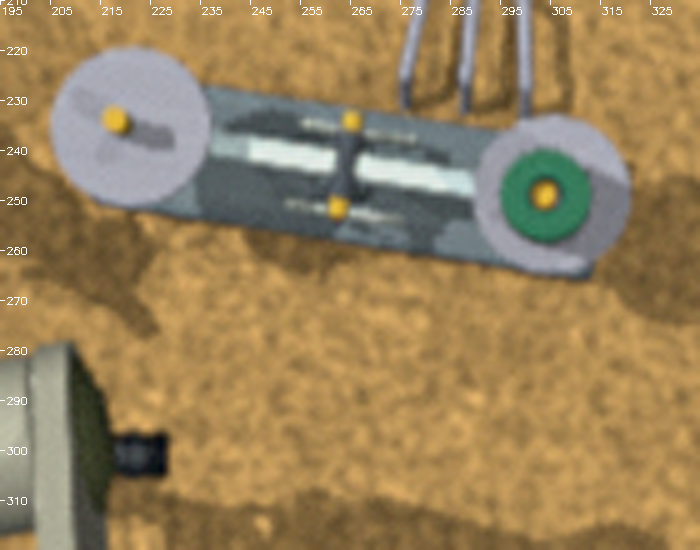

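>>> {"name": "carry_out", "arguments": {"commands": [[[-0.25,0.5,0],[0,0,0]],[[-0.25,0.5,-2],[0,0,0]],[[-0.25,0.5,-4],[0,0,0]],[[-0.25,0.5,-6],[0,0,0]],[[-0.25,0.5,-8],[0,0,0]],[[-0.25,0.5,-8.7],[0,0,0]],[[-0.25,0.5,-8.7],[0,0,0]],[[-0.25,0.5,-8.7],[0,0,0]]]}}

```text
clock: 9.37
tool_pos: [0.4457, 0.1995, 0.0083]
orientation: [1.0, -0.0, 0.001, -0.0]
force: [0.1, 0.0, 0.7]
grip_width: 1.002
```

>>> {"name": "carry_out", "arguments": {"commands": [[[0,0,0],[0,0,0]],[[0,0,0],[0,0,0]],[[0,0,0],[0,0,0]],[[0,0,0],[0,0,0]],[[0,0,0],[0,0,0]],[[0,0,0],[0,0,0]],[[0,0,0],[0,0,0]],[[0,0,0],[0,0,0]]], "grip": 0, "force": 60}}

```text
clock: 10.03
tool_pos: [0.4458, 0.1995, 0.0087]
orientation: [1.0, 0.0, 0.001, -0.0]
force: [-2.5, -0.8, 11.4]
grip_width: 0.59
```

```bash
python3 - <<'E'
from h import *
c=crop("side",240,280,110,110,5,"pics/s9.png"); s=r.get_state();print(s["tool_pos"],s["force"],s["moment"],s["grip_width"])
E
```

```text
[0.4458218  0.19952811 0.00874613] [-3.03780822 -0.14412535 12.73948929] [-0.02192254  0.4791063   0.11607471] 0.5930906938542899
```

View pics/s9.png

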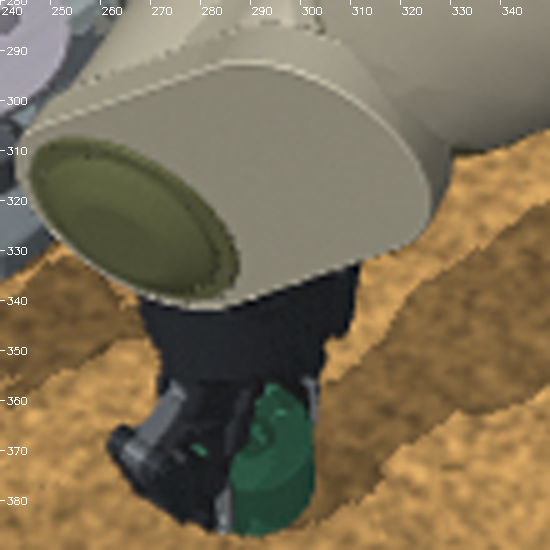

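>>> {"name": "carry_out", "arguments": {"commands": [[[0,0,1],[0,0,0]],[[0,0,3],[0,0,0]],[[0,0,6],[0,0,0]],[[0,0,9.5],[0,0,0]],[[0,0,13],[0,0,0]],[[0,0,16.5],[0,0,0]],[[3,-0.7,17],[0,0,0]],[[6,-1.4,17],[0,0,0]]]}}

```text
clock: 10.75
tool_pos: [0.506, 0.1857, 0.1811]
orientation: [1.0, 0.001, 0.003, -0.0]
force: [0.0, -0.1, -5.1]
grip_width: 0.588
```

>>> {"name": "carry_out", "arguments": {"commands": [[[3,-0.75,0],[0,0,0]],[[6,-1.5,0],[0,0,0]],[[9,-2.2,0],[0,0,0]],[[11.5,-2.8,0],[0,0,0]],[[12.6,-3.1,0],[0,0,0]],[[12.6,-3.1,0],[0,0,0]],[[12.6,-3.1,0],[0,0,0]],[[12.6,-3.1,0],[0,0,0]]]}}

```text
clock: 11.42
tool_pos: [0.6302, 0.1547, 0.1773]
orientation: [1.0, 0.0, -0.001, -0.0]
force: [-0.5, 0.1, -4.8]
grip_width: 0.589
```

```bash
python3 - <<'E'
from h import *
c=crop("side",180,200,150,120,5,"pics/s10.png"); s=r.get_state();print(s["tool_pos"],s["force"],s["moment"],s["grip_width"])
E
```

```text
[0.63018253 0.15479854 0.17749097] [-0.37588975  0.79513738 -5.24134571] [0.01518359 0.00948495 0.02169462] 0.5856877454589227
```

View pics/s10.png

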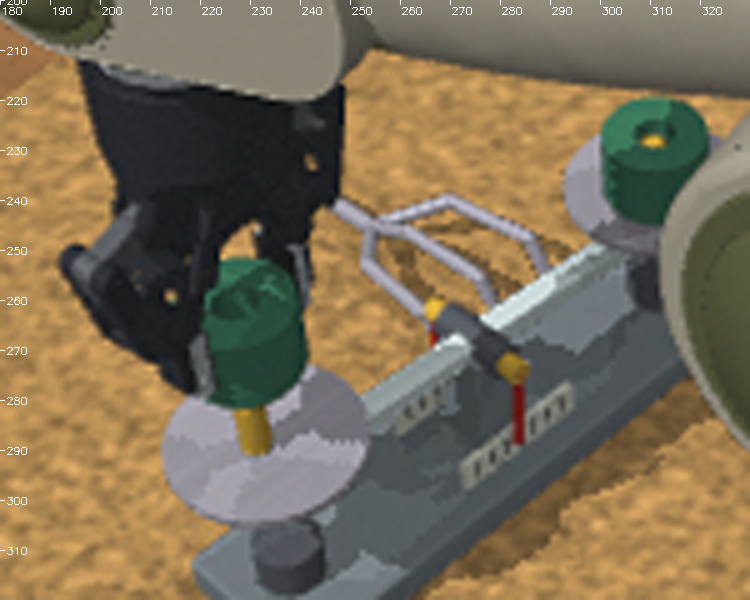

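>>> {"name": "carry_out", "arguments": {"commands": [[[0.23,-0.07,0],[0,0,0]],[[0.23,-0.07,-0.8],[0,0,0]],[[0.23,-0.07,-1.6],[0,0,0]],[[0.23,-0.07,-2.2],[0,0,0]],[[0.23,-0.07,-2.7],[0,0,0]],[[0.23,-0.07,-3.2],[0,0,0]],[[0.23,-0.07,-3.6],[0,0,0]],[[0.23,-0.07,-3.6],[0,0,0]]]}}

```text
clock: 12.13
tool_pos: [0.6331, 0.1536, 0.1402]
orientation: [1.0, -0.0, -0.001, 0.0]
force: [-0.7, 0.6, -4.6]
grip_width: 0.586
```

```bash
python3 - <<'E'
from h import *
c=crop("side",180,200,150,120,5,"pics/s11.png"); s=r.get_state();print(s["tool_pos"],s["force"],s["moment"],s["grip_width"])
E
```

```text
[0.63328874 0.15360008 0.1408191 ] [-0.5756585  -1.08083187 -4.60277013] [-0.02171026 -0.03480544 -0.00828704] 0.5882303487170624
```

View pics/s11.png

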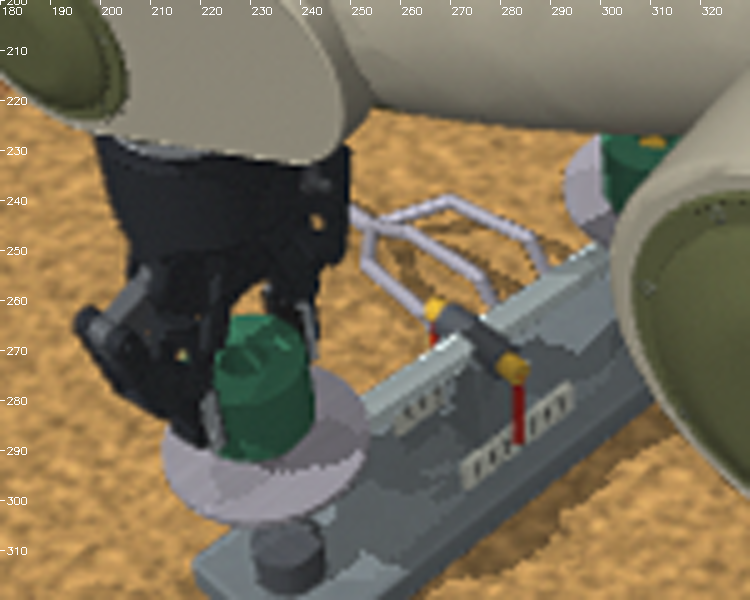

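>>> {"name": "carry_out", "arguments": {"commands": [[[-0.05,0.03,-0.5],[0,0,0]],[[-0.05,0.03,-1],[0,0,0]],[[-0.05,0.03,-1.5],[0,0,0]],[[-0.05,0.03,-1.9],[0,0,0]],[[-0.05,0.03,-2.2],[0,0,0]],[[-0.05,0.03,-2.5],[0,0,0]],[[-0.05,0.03,-2.7],[0,0,0]],[[-0.05,0.03,-2.7],[0,0,0]]]}}

```text
clock: 12.85
tool_pos: [0.6329, 0.154, 0.1141]
orientation: [1.0, -0.0, 0.0, -0.0]
force: [-0.5, 1.3, -2.4]
grip_width: 0.585
```

```bash
python3 - <<'E'
from h import *
c=crop("side",180,200,150,120,5,"pics/s12.png"); s=r.get_state();print(s["tool_pos"],s["force"],s["moment"],s["grip_width"])
E
```

```text
[0.63300663 0.15404828 0.11440958] [-1.22547584 -0.05542022 -2.0035326 ] [0.22938834 0.1332104  0.05540557] 0.5858738736966775
```

View pics/s12.png

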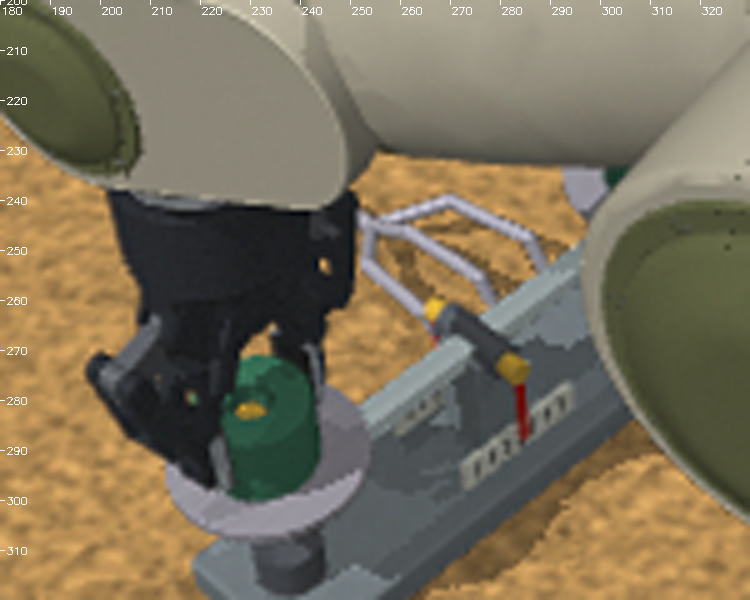

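The post shows in the hole at (230,282) and the force has dropped from about -5 to -2 N, so the ring is on the pan. I'll lower a bit more and release.

>>> {"name": "carry_out", "arguments": {"commands": [[[0,0,-0.2],[0,0,0]],[[0,0,-0.4],[0,0,0]],[[0,0,-0.5],[0,0,0]],[[0,0,-0.6],[0,0,0]],[[0,0,-0.7],[0,0,0]],[[0,0,-0.7],[0,0,0]],[[0,0,-0.7],[0,0,0]],[[0,0,-0.7],[0,0,0]]]}}

```text
clock: 13.57
tool_pos: [0.633, 0.1538, 0.1075]
orientation: [1.0, -0.0, 0.0, 0.0]
force: [-1.8, -0.3, 0.7]
grip_width: 0.588
```

>>> {"name": "carry_out", "arguments": {"commands": [[[0,0,0],[0,0,0]],[[0,0,0],[0,0,0]],[[0,0,0],[0,0,0]],[[0,0,0],[0,0,0]],[[0,0,0],[0,0,0]],[[0,0,0],[0,0,0]],[[0,0,0],[0,0,0]],[[0,0,0],[0,0,0]]], "grip": 1}}

```text
clock: 14.23
tool_pos: [0.633, 0.1539, 0.1073]
orientation: [1.0, -0.0, 0.0, 0.0]
force: [-0.1, -0.2, -1.0]
grip_width: 0.999
```

>>> {"name": "carry_out", "arguments": {"commands": [[[0,0,1],[0,0,0]],[[0,0,3],[0,0,0]],[[0,0,6],[0,0,0]],[[0,0,8],[0,0,0]],[[-3,0,10],[0,0,0]],[[-6,0,10],[0,0,0]],[[-9,0,10],[0,0,0]],[[-9,0,10],[0,0,0]]]}}

```text
clock: 14.9
tool_pos: [0.5385, 0.1544, 0.2081]
orientation: [1.0, 0.0, -0.001, 0.0]
force: [-0.9, 0.8, 1.4]
grip_width: 0.996
```

>>> {"name": "carry_out", "arguments": {"commands": [[[-3,0,0],[0,0,0]],[[-5,0,0],[0,0,0]],[[-5,0,0],[0,0,0]],[[-5,0,0],[0,0,0]],[[-5,0,0],[0,0,0]],[[-5,0,0],[0,0,0]],[[-5,0,0],[0,0,0]],[[-5,0,0],[0,0,0]]]}}

```text
clock: 15.57
tool_pos: [0.4934, 0.1538, 0.2071]
orientation: [1.0, -0.0, -0.0, 0.0]
force: [0.7, 0.2, -0.5]
grip_width: 0.998
```

```bash
python3 - <<'E'
from h import *
c=crop("side",180,200,150,120,5,"pics/s13.png"); s=r.get_state();print(s["clock"],s["tool_pos"],s["force"],s["moment"],s["grip_width"])
crop("top",195,210,140,110,5,"pics/t13.png")
E
```

```text
15.6167 [0.49325353 0.1538723  0.2071201 ] [0.04153036 0.54576403 0.02172699] [-0.040394   -0.07020461  0.06133244] 1.002020725972299
```

View pics/s13.png

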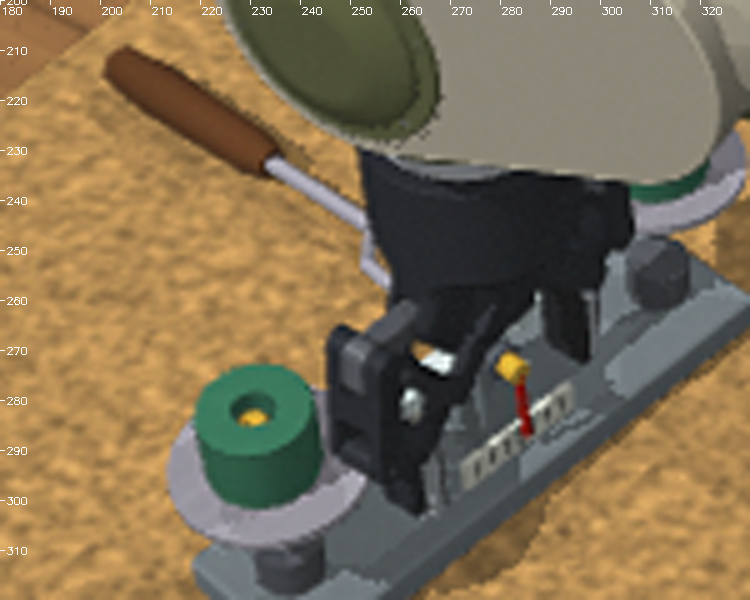

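View pics/t13.png

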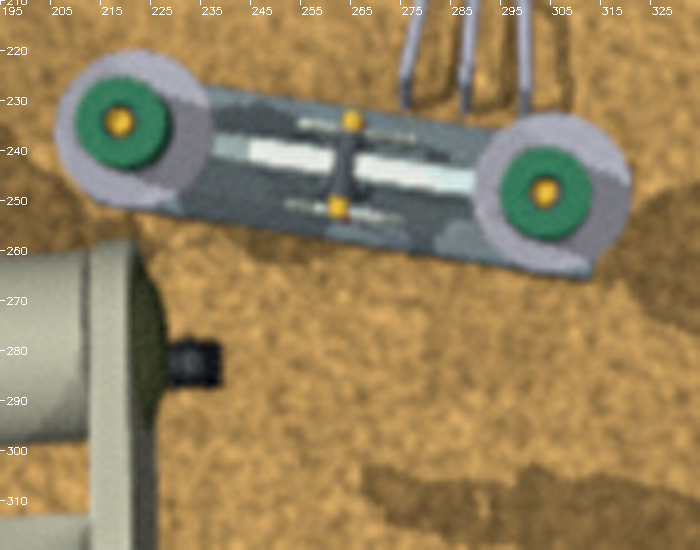

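Both rings are seated, with the posts visible in both holes. The left pan is down and the red pointer has moved to (285,286) from (284,287) at level and (283,288) with only the right pan loaded. The left ring is the heavier one, which agrees with the lift forces of about 5 N against 2.9 N. I'll pick it up.

>>> {"name": "carry_out", "arguments": {"commands": [[[3,0,0],[0,0,0]],[[6,0,0],[0,0,0]],[[9,0,0],[0,0,0]],[[12,0,0],[0,0,0]],[[14,0,0],[0,0,0]],[[14,0,0],[0,0,0]],[[14,0,-1],[0,0,0]],[[14,0,-2],[0,0,0]]]}}

```text
clock: 16.33
tool_pos: [0.6324, 0.154, 0.1866]
orientation: [1.0, -0.0, 0.0, -0.0]
force: [0.7, 0.5, -0.8]
grip_width: 0.997
```

>>> {"name": "carry_out", "arguments": {"commands": [[[0,0,-2],[0,0,0]],[[0,0,-4],[0,0,0]],[[0,0,-6],[0,0,0]],[[0,0,-7],[0,0,0]],[[0,0,-7.8],[0,0,0]],[[0,0,-7.8],[0,0,0]],[[0,0,-7.8],[0,0,0]],[[0,0,-7.8],[0,0,0]]]}}

```text
clock: 17.0
tool_pos: [0.6334, 0.154, 0.1105]
orientation: [1.0, -0.0, 0.001, -0.0]
force: [-0.1, 0.0, 1.0]
grip_width: 0.999
```

```bash
python3 - <<'E'
from h import *
c=crop("side",180,200,150,120,5,"pics/s14.png"); s=r.get_state();print(s["clock"],s["tool_pos"],s["force"],s["moment"],s["grip_width"])
E
```

```text
17.05 [0.63340251 0.15396957 0.11050968] [ 0.22193412 -0.49038699 -0.40472982] [-0.01564112 -0.00905569  0.0204864 ] 0.9976507785437093
```

View pics/s14.png

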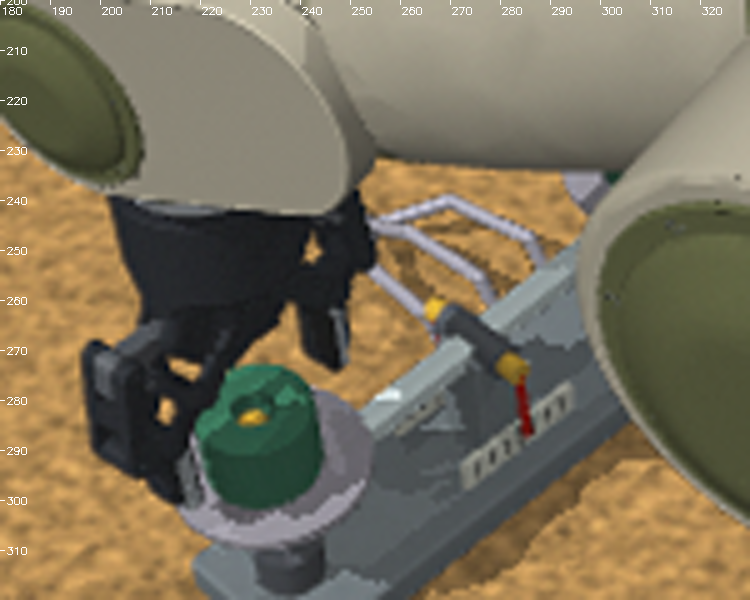

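>>> {"name": "carry_out", "arguments": {"commands": [[[0,0,-0.2],[0,0,0]],[[0,0,-0.2],[0,0,0]],[[0,0,-0.2],[0,0,0]],[[0,0,-0.2],[0,0,0]],[[0,0,-0.2],[0,0,0]],[[0,0,-0.2],[0,0,0]],[[0,0,-0.2],[0,0,0]],[[0,0,-0.2],[0,0,0]]], "grip": 0, "force": 60}}

```text
clock: 17.72
tool_pos: [0.633, 0.1539, 0.1073]
orientation: [1.0, -0.0, 0.0, -0.0]
force: [0.7, -0.7, 0.5]
grip_width: 0.593
```

>>> {"name": "carry_out", "arguments": {"commands": [[[0,0,0.4],[0,0,0]],[[0,0,1],[0,0,0]],[[0,0,2],[0,0,0]],[[0,0,3],[0,0,0]],[[0,0,4],[0,0,0]],[[0,0,5.5],[0,0,0]],[[0,0,7],[0,0,0]],[[0,0,8],[0,0,0]]]}}

```text
clock: 18.38
tool_pos: [0.6333, 0.154, 0.1897]
orientation: [1.0, -0.0, 0.001, -0.0]
force: [0.6, -0.6, -4.8]
grip_width: 0.589
```

```bash
python3 - <<'E'
from h import *
c=crop("side",180,180,150,120,5,"pics/s15.png"); s=r.get_state();print(s["clock"],s["tool_pos"],s["force"],s["moment"],s["grip_width"])
E
```

```text
18.4333 [0.63384377 0.15399676 0.19136194] [ 1.26508591  0.11419072 -2.91461521] [ 0.00714166 -0.01623634 -0.04695265] 0.5908601698168454
```

View pics/s15.png

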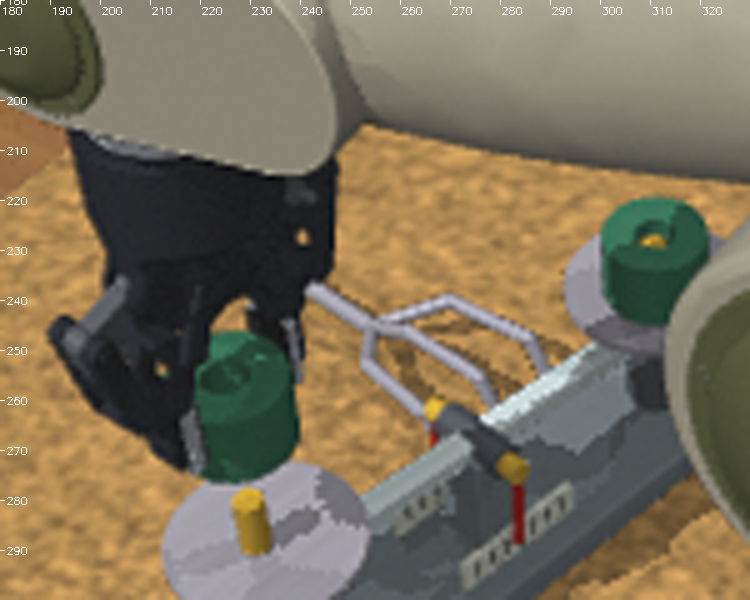

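```bash
python3 - <<'E'
from h import *
im=cv2.imread("pics/side0.png"); c=im[215:280,360:435]; cv2.imwrite("pics/s_sau.png",cv2.resize(c,None,fx=8,fy=8,interpolation=cv2.INTER_CUBIC))
print(atz("top",360.5-.73,304.4-.9,.018))
a=np.linspace(0,2*np.pi,200)
c0=atz("top",360.5-.73,304.4-.9,.018)
P=np.array([proj("side",(c0[0]+.065*np.cos(t),c0[1]+.065*np.sin(t),.018)) for t in a])+[-.796,.143]
print((P.min(0)-[360,215])*8,(P.max(0)-[360,215])*8)
P=np.array([proj("side",(c0[0]+.045*np.cos(t),c0[1]+.045*np.sin(t),.006)) for t in a])+[-.796,.143]
print((P.min(0)-[360,215])*8,(P.max(0)-[360,215])*8)
E
```

```text
[ 0.43931096 -0.24971973  0.018     ]
[ 96.64031787 108.76656511] [501.76494341 396.67022331]
[155.73518702 176.12025637] [434.25814189 375.28568586]
```

View pics/s_sau.png

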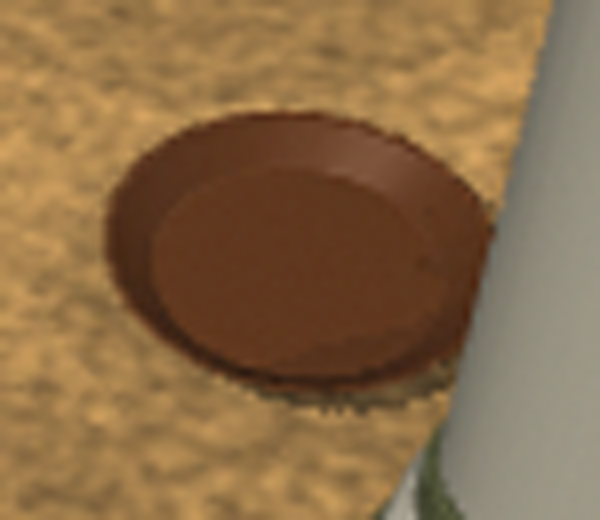

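>>> {"name": "carry_out", "arguments": {"commands": [[[-2,-1,0],[0,0,0]],[[-4,-4,0],[0,0,0]],[[-6,-7,0],[0,0,0]],[[-8,-10,0],[0,0,0]],[[-10,-13,0],[0,0,0]],[[-11,-16,0],[0,0,0]],[[-13,-19,0],[0,0,0]],[[-14,-22,0],[0,0,0]]]}}

```text
clock: 19.1
tool_pos: [0.491, -0.067, 0.1873]
orientation: [1.0, 0.0, -0.0, -0.0]
force: [0.5, 0.0, -4.8]
grip_width: 0.592
```

>>> {"name": "carry_out", "arguments": {"commands": [[[-1,-4,0],[0,0,0]],[[-2,-8,0],[0,0,0]],[[-3.5,-12,-1],[0,0,0]],[[-4.5,-15,-3],[0,0,0]],[[-5.2,-17.5,-5],[0,0,0]],[[-5.2,-18.3,-8],[0,0,0]],[[-5.2,-18.3,-10],[0,0,0]],[[-5.2,-18.3,-12],[0,0,0]]]}}

```text
clock: 19.77
tool_pos: [0.4403, -0.2496, 0.066]
orientation: [1.0, -0.001, -0.0, -0.0]
force: [0.3, 0.2, -4.4]
grip_width: 0.589
```

>>> {"name": "carry_out", "arguments": {"commands": [[[0,0,0],[0,0,0]],[[0,0,0],[0,0,0]],[[0,0,0],[0,0,0]],[[0,0,0],[0,0,0]],[[0,0,0],[0,0,0]],[[0,0,0],[0,0,0]],[[0,0,0],[0,0,0]],[[0,0,0],[0,0,0]]]}}

```text
clock: 20.43
tool_pos: [0.441, -0.2491, 0.0676]
orientation: [1.0, -0.0, 0.0, 0.0]
force: [0.1, -0.6, -4.8]
grip_width: 0.584
```

```bash
python3 - <<'E'
from h import *
c=crop("side",330,150,130,120,5,"pics/s16.png"); s=r.get_state();print(s["clock"],s["tool_pos"],s["force"],s["moment"],s["grip_width"])
E
```

```text
20.4833 [ 0.44100392 -0.24909064  0.06747334] [ 0.04938981 -0.15895983 -4.76003668] [0.01963605 0.00426771 0.00346577] 0.5889924777595387
```

View pics/s16.png

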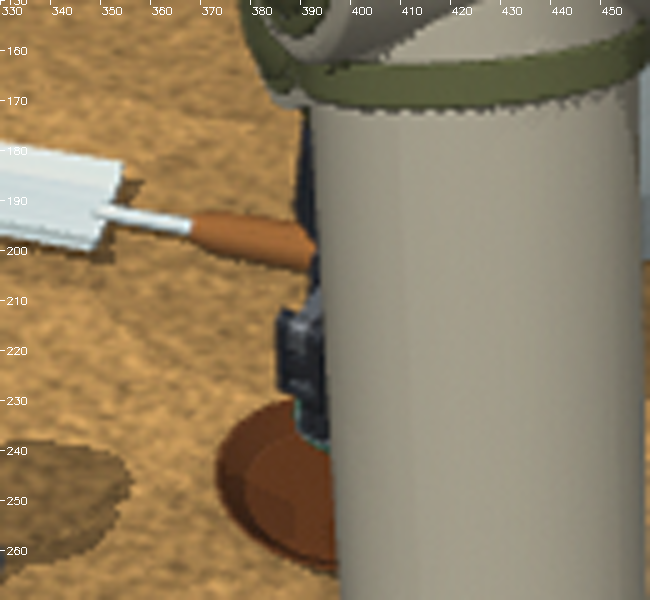

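>>> {"name": "carry_out", "arguments": {"commands": [[[-0.15,-0.07,-1],[0,0,0]],[[-0.15,-0.07,-2],[0,0,0]],[[-0.15,-0.07,-3],[0,0,0]],[[-0.15,-0.07,-3.8],[0,0,0]],[[-0.15,-0.07,-4.4],[0,0,0]],[[-0.15,-0.07,-4.8],[0,0,0]],[[-0.15,-0.07,-4.9],[0,0,0]],[[-0.15,-0.07,-4.9],[0,0,0]]]}}

```text
clock: 21.15
tool_pos: [0.4394, -0.2498, 0.0181]
orientation: [1.0, -0.0, -0.0, -0.0]
force: [0.4, 0.5, -4.6]
grip_width: 0.593
```

>>> {"name": "carry_out", "arguments": {"commands": [[[0,0,0],[0,0,0]],[[0,0,-0.05],[0,0,0]],[[0,0,-0.1],[0,0,0]],[[0,0,-0.15],[0,0,0]],[[0,0,-0.2],[0,0,0]],[[0,0,-0.2],[0,0,0]],[[0,0,-0.2],[0,0,0]],[[0,0,-0.2],[0,0,0]]]}}

```text
clock: 21.82
tool_pos: [0.4394, -0.2498, 0.0163]
orientation: [1.0, -0.0, -0.0, 0.0]
force: [-0.2, -0.5, -4.5]
grip_width: 0.588
```

>>> {"name": "carry_out", "arguments": {"commands": [[[0,0,-0.03],[0,0,0]],[[0,0,-0.06],[0,0,0]],[[0,0,-0.09],[0,0,0]],[[0,0,-0.12],[0,0,0]],[[0,0,-0.15],[0,0,0]],[[0,0,-0.15],[0,0,0]],[[0,0,-0.15],[0,0,0]],[[0,0,-0.15],[0,0,0]]]}}

```text
clock: 22.48
tool_pos: [0.4394, -0.2498, 0.0148]
orientation: [1.0, -0.0, 0.0, 0.0]
force: [1.1, -0.1, -5.4]
grip_width: 0.586
```

>>> {"name": "carry_out", "arguments": {"commands": [[[0,0,-0.03],[0,0,0]],[[0,0,-0.06],[0,0,0]],[[0,0,-0.09],[0,0,0]],[[0,0,-0.1],[0,0,0]],[[0,0,-0.1],[0,0,0]],[[0,0,-0.1],[0,0,0]],[[0,0,-0.1],[0,0,0]],[[0,0,-0.1],[0,0,0]]]}}

```text
clock: 23.15
tool_pos: [0.4395, -0.2498, 0.0141]
orientation: [1.0, -0.0, 0.0, 0.0]
force: [-3.1, 2.5, 5.7]
grip_width: 0.587
```

>>> {"name": "carry_out", "arguments": {"commands": [[[0,0,0.03],[0,0,0]],[[0,0,0.03],[0,0,0]],[[0,0,0.03],[0,0,0]],[[0,0,0.03],[0,0,0]],[[0,0,0.03],[0,0,0]],[[0,0,0.03],[0,0,0]],[[0,0,0.03],[0,0,0]],[[0,0,0.03],[0,0,0]]]}}

```text
clock: 23.82
tool_pos: [0.4395, -0.2498, 0.0142]
orientation: [1.0, -0.0, 0.0, 0.0]
force: [-3.2, 1.4, 4.4]
grip_width: 0.59
```

>>> {"name": "carry_out", "arguments": {"commands": [[[0,0,0],[0,0,0]],[[0,0,0],[0,0,0]],[[0,0,0],[0,0,0]],[[0,0,0],[0,0,0]],[[0,0,0],[0,0,0]],[[0,0,0],[0,0,0]],[[0,0,0],[0,0,0]],[[0,0,0],[0,0,0]]], "grip": 0.82}}

```text
clock: 24.48
tool_pos: [0.4395, -0.2498, 0.0141]
orientation: [1.0, -0.0, 0.0, 0.0]
force: [-0.8, -0.2, -0.9]
grip_width: 0.817
```

>>> {"name": "carry_out", "arguments": {"commands": [[[0,0,0.5],[0,0,0]],[[0,0,2],[0,0,0]],[[0,0,4],[0,0,0]],[[0,0,6],[0,0,0]],[[0,0,8],[0,0,0]],[[0,0,11],[0,0,0]],[[0,0,14],[0,0,0]],[[0,0,17],[0,0,0]]]}}

```text
clock: 25.15
tool_pos: [0.4392, -0.2495, 0.1859]
orientation: [1.0, -0.0, 0.0, 0.0]
force: [0.7, 0.4, 0.0]
grip_width: 0.82
```

>>> {"name": "carry_out", "arguments": {"commands": [[[-1,3,0],[0,0,0]],[[-2,6,0],[0,0,0]],[[-3,9,0],[0,0,0]],[[-4,12,0],[0,0,0]],[[-5,15,0],[0,0,0]],[[-6,18,0],[0,0,0]],[[-6,18,0],[0,0,0]],[[-6,18,0],[0,0,0]]]}}

```text
clock: 25.82
tool_pos: [0.3793, -0.069, 0.1847]
orientation: [1.0, 0.001, 0.001, 0.0]
force: [0.4, -0.3, 0.8]
grip_width: 0.821
```

```bash
python3 - <<'E'
from h import *
c=crop("top",200,210,200,140,4,"pics/t17.png"); s=r.get_state();print(s["clock"],s["tool_pos"],s["force"],s["grip_width"])
c=viewer.camera("side");cv2.imwrite("pics/s17.png",c["color"][:,:,::-1])
E
```

```text
25.8667 [ 0.37967243 -0.06985232  0.18460626] [-0.70665401  1.19121721 -0.51293451] 0.8200312714903246
```

View pics/t17.png

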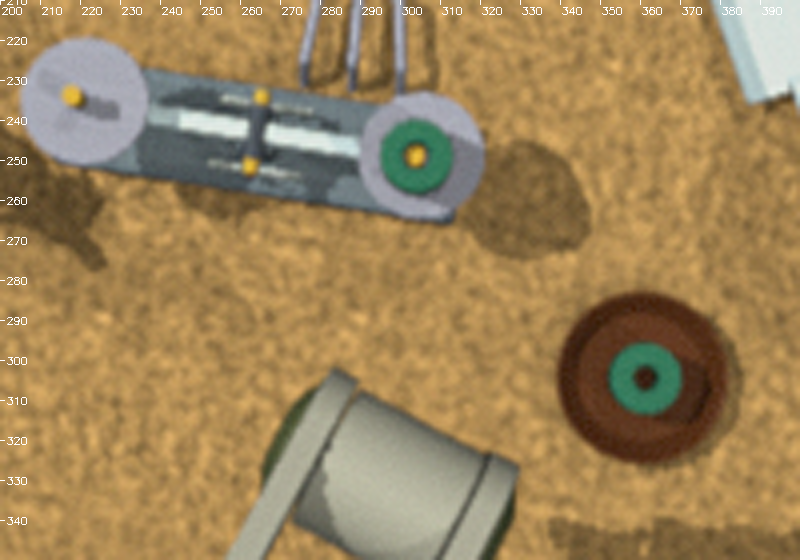

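View pics/s17.png

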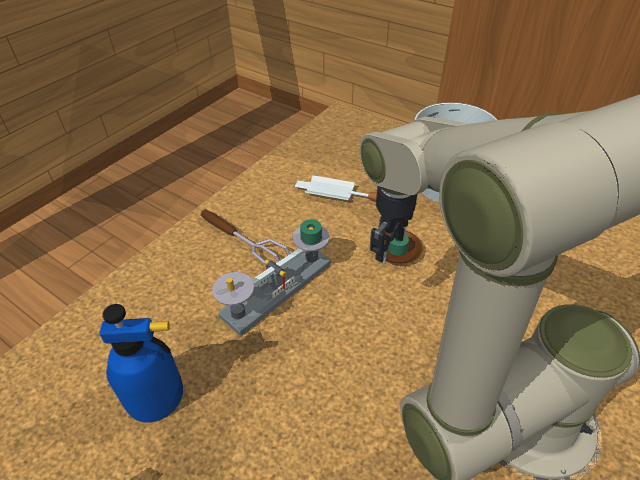

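The ring lies flat in the middle of the saucer: ring centre (361,304), saucer centre about (360.5,304), and the saucer hasn't moved. The lighter ring is still on the right post and the bystanders look untouched. I'll hand it in.

```bash
python3 -c "
from rig import r
print(r.get_state()['qd'].round(3)); print(r.sign_off())"
```

```text
[-0.015  0.013 -0.005 -0.002  0.001  0.002]
the job is handed in; nothing more can be done
None
```

The heavier (solid) ring was the one that started on the left (+y) side; it is now in the saucer. The hollow one stays seated on the right pan. The job was handed in at about 26 s of the 72 s allowed.

**Weighing:** I seated both rings over their posts, right down onto the pans. Both went on at the first try, and no force reading showed more than a few newtons on the balance. With both rings let go, the left pan settled lower. The lift forces agree: about 4.8 N for the left ring against 2.9 N for the right.

**Setting down:** I lifted the left ring off its post and placed it in the saucer. The push on the saucer at contact was about 10 N.

**Last checks:**
- **Saucer:** the ring's centre is within about 1 px (3 mm) of the saucer's centre in the top view. The ring lies flat and the saucer has not moved.
- **Right pan:** the lighter ring is still on its post.
- **Bystanders:** the sprayer, trowel and cultivator look unmoved. The bucket is largely hidden behind the arm in the last side view, but the arm never went near it.
- **Gripper:** it is open, clear and touching nothing.

None of the checks failed. The two cameras disagreed with each other by about 5 mm at first; I corrected for this using the first ring once it was gripped.

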